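# Build the test-sieve stack on the shaker

### The arm

A 6-joint arm with a two-finger parallel gripper is mounted at the origin on the work surface; the furniture and walls round the work are solid. World frame = base frame: x ahead of the robot, y to its left, z up, the work surface at z = 0. Lengths are in m, angles in rad, forces in N, time in s.
With the tool pointing down it reaches from about 0.3 to 0.775 m from the base axis. Payload 14.6 kg.
Tool frame: the origin (TCP) lies midway between the tips of the shut fingers; the grasp point (between the pads) lies 19 mm behind it; z points along the fingers, y is the line along which they close (so a half turn about z gives the same grasp; the last joint's range is limited). The gripper opens to 94 mm and grips with 3 to 60 N. Pads are 16 mm wide; open, the fingers measure 119 mm over their backs; the gripper's body (75 mm by 177 mm) begins 78 mm behind the grasp point.
Start: joints at [-1.368, 0.3, 1.521, -0, 1.321, -0.067], TCP at [0.147, -0.53, 0.205] pointing down, gripper open.
Joint ranges: [-3.03, 3.03], [-0.79, 2.21], [0.23, 2.52], [-1.04, 4.18], [0, 3.07], [-2.55, 2.55]. Speed limits (rad/s): [2.22, 2.22, 2.57, 3.14, 3.14, 3.14].

### API

Orientations are given as [roll, pitch, yaw] about the fixed x, y, z axes, in that order (R = Rz(yaw) Ry(pitch) Rx(roll)).
In Python, from station import * gives the robot as it stands.
- The arm moves only by the tool send_rows, never from a script. Its argument "targets" is a list of rows, each an object of numbers: "x", "y", "z": the shift along the world's x, y, z in units of 0.2 m (1.0 is 0.2 m); "spin": the turn about the world's z in units of pi/2 rad (1.0 is pi/2 rad); "claw": the finger opening in mm, from 0 to 94. A call has 1 to 20 rows; each row shifts and turns the commanded pose from where the row before left it; what a row does not reach is not made up. A row lasts 1/10 s, in which the tool goes at most 50 mm and 8.59 degrees, less where a joint would pass 70% of its speed; a pose out of reach is approached as far as the arm can. A call with a number of a shift or a turn outside -1 to 1 is refused whole. A call with a gripper value outside its range is refused whole. The fingers move at their own pace and stop on an object; "force" is the grip in N (left out, the last holds). Time passes only in rows, so rows that do not move let the fingers close. It gives the time, the measured TCP pose, the force, the opening and the grip force at its end, in the units of the state.
- get_obs(): the state, without advancing time (a new reading comes with each control period).
- camera(name): name is "scene" or "top" or "wrist"; returns the picture (384x512x3 uint8, blue, green, red); there is no depth.
- camera_model(name): a dict with "fovy" (degrees; the focal length in pixels is half the picture's height over the tangent of half this angle, whatever the lens; pixels are square), "cx", "cy" (the principal point, pixels), "T" (4x4, takes a point from camera to world coordinates). Camera axes: x right, y down, z forward; pixel columns grow to the right and rows downward; lengths in m; the calibration is good to about 2 mm. A picture is of the moment at which its call begins: read the wrist's pose just before it. camera_model takes no time and is no camera call; for the wrist camera it gives the pose at the moment of the call.
- hand_in(): hands the job in; it is judged then, once.
The state is a dict: "time_s": time; "qpos": joint angles; "joint_vel": joint speeds; "tau": joint torques, N m; "ee_pos": TCP position; "eef_rot": TCP orientation; "force": force on the tool from outside, world axes, zero at the start; "moment": the same for the moment, N m; "grip_width": finger opening in m; "grip_force": force on a finger pad.
Only numpy, scipy, OpenCV 4.12 (cv2) and the standard library are available. Lean on these libraries where they do the work, as an engineer would, in place of code of your own. Each camera call takes 0.05 s, during which the arm holds its last target. There are 200 camera calls.

### The job

Build the sieve stack on the receiver pan of the shaker for a particle-size test, one piece at a time from the bottom up: first the fine sieve, then the medium, then the coarse, and last the lid. Lower each piece gently until it is fully seated in the rim of the one below, without dropping or tipping any of them, and leave the beaker, brush and tweezers alone.

Things in the scene. Friction and masses are not known exactly. Their poses are not given: they have to be found in the camera images.
- sieve_shaker: low grey sieve shaker, fixed to the table, 132 x 132 mm, with a black strip, dial and two buttons on its front; housing top at 38 mm, round aluminium plate 100 mm across with its top at 46 mm, three lugs up to 59 mm high round the pan. Origin: centre of its underside, on the table; z up.
- receiver_pan: round steel pan, closed bottom, fixed at the centre of the shaker's plate: 62 mm across outside, 57 mm inside, 34 mm high. Origin: centre of its underside, 46 mm above the table; z up. Its rim is 80 mm above the table. The fine sieve seats with its origin 26 mm above this one.
- fine_sieve: Stainless test sieve, 110 g. Origin: centre of its underside, z up. Bottom 8 mm: tapered skirt 52 mm across that enters the rim below (2 mm play) until the ledge at z = 8 mm rests on it. Above: round frame 62 mm outside, 57 mm inside, rim at z = 34 mm, to grip from above; mesh at z = 11 mm. Lowest frame, finest mesh (1.7 mm openings, a nearly closed dark gauze). The medium sieve seats with its origin 26 mm above this one.
- medium_sieve: Stainless test sieve, 120 g. Origin: centre of its underside, z up. Bottom 8 mm: tapered skirt 52 mm across that enters the rim below (2 mm play) until the ledge at z = 8 mm rests on it. Above: round frame 62 mm outside, 57 mm inside, rim at z = 40 mm, to grip from above; mesh at z = 11 mm. Middle height, mesh with 5.4 mm openings, 8 wires each way. The coarse sieve seats with its origin 32 mm above this one.
- coarse_sieve: Stainless test sieve, 140 g. Origin: centre of its underside, z up. Bottom 8 mm: tapered skirt 52 mm across that enters the rim below (2 mm play) until the ledge at z = 8 mm rests on it. Above: round frame 62 mm outside, 57 mm inside, rim at z = 48 mm, to grip from above; mesh at z = 11 mm. Tallest frame, mesh with 11.4 mm openings, only 4 wires each way. The lid seats with its origin 40 mm above this one.
- sieve_lid: steel lid, about 100 g, 63 mm across with a round black knob. Origin: centre of its underside, z up. Bottom 8 mm: tapered skirt 52 mm across that enters the rim below (2 mm play) until the ledge at z = 8 mm rests on it. Disc top at z = 14.5 mm; knob 17 mm across above it, 25 mm across from z = 22 to 36 mm (top 39 mm): grip the knob from above.
- beaker: glass beaker standing at the right, 58 mm across, 71 mm high, not part of the job. Origin: centre of its underside.
- brush: sieve brush, 150 mm long, 12 mm high, wooden handle, lying right of the shaker, not part of the job. Origin near its middle, on the table; long along its x axis.
- tweezers: blue tweezers, 119 mm long, lying left of the shaker, not part of the job. Origin: centre of the underside; long along its y axis.
Mind the look-alikes: they are no part of the job. What is shaped like the coarse_sieve but orange or purple is not meant.

How it is judged:
By the outcome, as a careful person would: the job done as asked, in the order asked, and still so for the second after the job is handed in, with the robot touching nothing.
It also fails if it takes over 99 s, if anything falls off the work surface, if the arm or the gripper's body presses on something with over 40 N, if the wrist force passes 120 N, or if a joint passes its speed limit or range.

## Working session

There is one attempt and no reset: what is moved stays moved. The work goes in short steps, Python scripts to look and compute and a tool call to move; the robot and the scene stay as the last step left them, time stands still between calls to the robot, and variables do not carry over. Pictures are saved under pics/ and viewed, at most 14 in all, crops included, and the job is handed in when it is done.

Besides the shell and the picture viewer there is one more tool, called after "Call:" as name(argument=value, ...) on one line, values as JSON. send_rows: Moves the arm, as the interface text tells. Its arguments: {"type":"object","properties":{"targets":{"type":"array"},"force":{"type":"number"}},"required":["targets"]}

```bash
mkdir -p pics; python3 - <<'E'
from station import *
import cv2
o=get_obs();print(o)
for n in("scene","top"):
    m=camera_model(n);print(n,m)
    cv2.imwrite(f"pics/{n}0.png",camera(n))
E
```

```text
{'time_s': 0.0, 'qpos': array([-1.36760100e+00,  3.00468755e-01,  1.52161364e+00, -4.07203682e-05,
        1.32071734e+00, -6.65501803e-02]), 'joint_vel': array([ 0.00184592, -0.00222819,  0.00108963, -0.00085572, -0.00126661,
        0.00150507]), 'tau': array([-1.79866092e-04, -5.31812167e+01, -3.52737522e+01,  7.08525768e-02,
        2.44601921e-02, -1.08668087e-04]), 'ee_pos': array([ 0.14652357, -0.52983061,  0.20487385]), 'eef_rot': array([-3.14038562e+00, -4.09183397e-05,  2.69755580e-01]), 'force': array([-0.47304937,  0.08422806,  0.14316625]), 'moment': array([ 0.02083551, -0.00096782,  0.03256641]), 'grip_force': 0.0, 'grip_width': 0.0938825966992275}
scene {'fovy': 55.20929327220799, 'cx': 247.9601741460154, 'cy': 187.9253073507793, 'T': array([[-0.41385353, -0.51814201,  0.74850124, -0.38885326],
       [-0.91024961,  0.2237221 , -0.34841651,  0.3979558 ],
       [ 0.01307296, -0.82551637, -0.56422675,  0.64182518],
       [ 0.        ,  0.        ,  0.        ,  1.        ]])}
top {'fovy': 54.079942151795414, 'cx': 257.2080826519882, 'cy': 191.38963923944988, 'T': array([[ 0.0285204 , -0.97666659,  0.21285901,  0.19381514],
       [-0.99958886, -0.02723765,  0.00895699,  0.02210303],
       [-0.00295022, -0.21302695, -0.97704187,  1.06379103],
       [ 0.        ,  0.        ,  0.        ,  1.        ]])}
```

View pics/scene0.png

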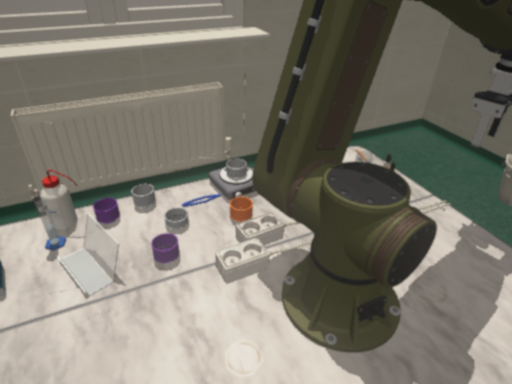

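View pics/top0.png

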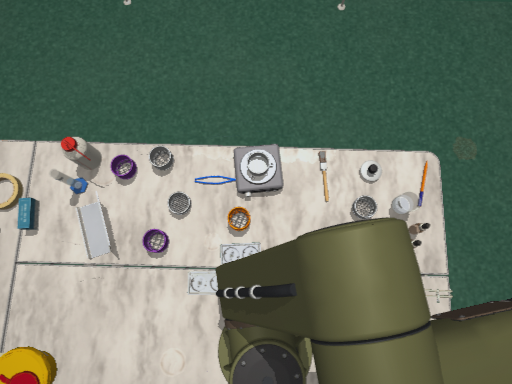

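Scene shows the grey sieves left at (144,196) and (177,220), shaker at (236,172). Top shows grey sieves at (161,158), (179,203), (365,207), lid (370,171), pan (258,166), beaker (402,204), and decoys in purple/orange.

```bash
cat > h.py <<'E'
import numpy as np, cv2
def ray(m,u,v,z,h=384):
    f=h/2/np.tan(np.radians(m["fovy"]/2)); T=np.array(m["T"])
    d=T[:3,:3]@np.array([(u-m["cx"])/f,(v-m["cy"])/f,1]); o=T[:3,3]
    return o+d*(z-o[2])/d[2]
E
python3 - <<'E'
from station import *
from h import *
m=camera_model("top")
for n,u,v,z in[("A",161,156,.04),("B",179,202,.04),("C",365,206,.04),("lid",373,168,.036),("pan",258,165,.08),("beaker",402,204,.04),("bottle",75,148,.1),("orange",239,219,.03),("purple",123,167,.03)]:
    print(n,ray(m,u,v,z).round(3))
im=cv2.imread("pics/top0.png")
c=[cv2.resize(im[v-22:v+22,u-22:u+22],(380,380),interpolation=cv2.INTER_CUBIC) for u,v in((161,158),(179,203))]
c2=[cv2.resize(im[v-22:v+22,u-22:u+22],(380,380),interpolation=cv2.INTER_CUBIC) for u,v in((365,207),(258,167))]
cv2.imwrite("pics/c.png",cv2.resize(np.vstack([np.hstack(c),np.hstack(c2)]),(600,600)))
E
```

```text
A [0.512 0.308 0.04 ]
B [0.381 0.247 0.04 ]
C [ 0.384 -0.267  0.04 ]
lid [ 0.495 -0.294  0.036]
pan [0.482 0.031 0.08 ]
beaker [ 0.392 -0.369  0.04 ]
bottle [0.51  0.525 0.1  ]
orange [0.339 0.08  0.03 ]
purple [0.48  0.417 0.03 ]
```

View pics/c.png

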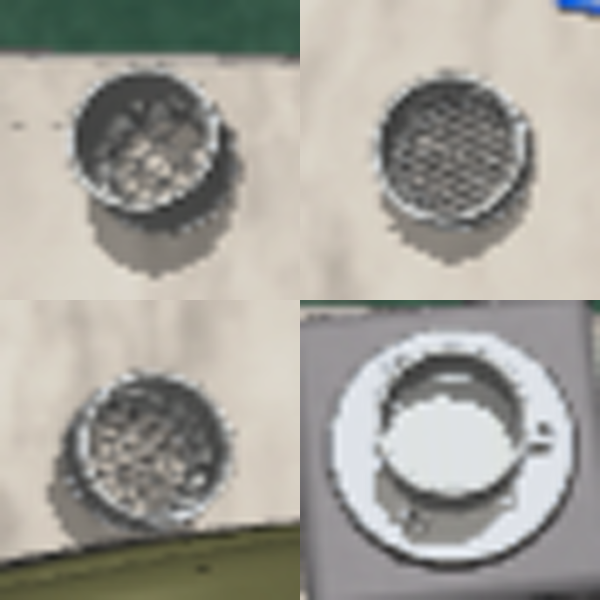

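A (top-left) is coarse, B (top-right, dense gauze) fine, C (bottom-left) medium; pan centre crop is bright. Moving toward the pan with a wrist-camera look on the way.

Call:
send_rows(targets=[{"x":0.15,"y":0.15,"z":0.1,"claw":90},{"x":0.15,"y":0.18,"z":0.1},{"x":0.15,"y":0.18,"z":0.1},{"x":0.15,"y":0.18},{"x":0.15,"y":0.18},{"x":0.15,"y":0.18},{"x":0.15,"y":0.18},{"x":0.1,"y":0.2},{"x":0.1,"y":0.2},{"x":0.1,"y":0.2},{"x":0.1,"y":0.2},{"x":0.05,"y":0.2},{"x":0.05,"y":0.2},{"y":0.2},{"y":0.2}], force=15)

```text
schema error: expected keys x, y, z, spin, claw
```

```bash
python3 - <<'E'
from station import *
from h import *
o=get_obs();print(o["time_s"],o["ee_pos"],o["eef_rot"],o["qpos"].round(2))
m=camera_model("wrist");print(m);print(ray(m,256,192,.08))
cv2.imwrite("pics/w1.png",camera("wrist"))
E
```

```text
0.1 [ 0.14656139 -0.52987081  0.20495034] [-3.14055428e+00 -7.97851014e-05  2.69848330e-01] [-1.37  0.3   1.52  0.    1.32 -0.07]
{'fovy': 58.574329688865376, 'cx': 253.55373076424908, 'cy': 189.18793100387245, 'T': array([[ 2.67758105e-01, -9.34811210e-01, -2.33310090e-01,
         2.13338454e-01],
       [-9.63486089e-01, -2.59887754e-01, -6.44430945e-02,
        -5.12575969e-01],
       [-3.92308035e-04,  2.42046187e-01, -9.70264649e-01,
         3.84172176e-01],
       [ 0.00000000e+00,  0.00000000e+00,  0.00000000e+00,
         1.00000000e+00]])}
[ 0.1382359  -0.53565348  0.08      ]
```

View pics/w1.png

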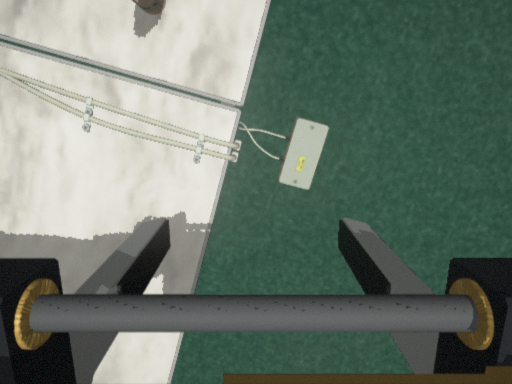

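Call:
send_rows(targets=[{"x":0.15,"y":0.15,"z":0.1,"spin":0,"claw":90},{"x":0.15,"y":0.18,"z":0.1,"spin":0,"claw":90},{"x":0.15,"y":0.18,"z":0.1,"spin":0,"claw":90},{"x":0.15,"y":0.18,"z":0,"spin":0,"claw":90},{"x":0.15,"y":0.18,"z":0,"spin":0,"claw":90},{"x":0.15,"y":0.18,"z":0,"spin":0,"claw":90},{"x":0.15,"y":0.18,"z":0,"spin":0,"claw":90},{"x":0.1,"y":0.2,"z":0,"spin":0,"claw":90},{"x":0.1,"y":0.2,"z":0,"spin":0,"claw":90},{"x":0.05,"y":0.2,"z":0,"spin":0,"claw":90},{"x":0,"y":0.2,"z":0,"spin":0,"claw":90},{"x":0,"y":0.2,"z":0,"spin":0,"claw":90},{"x":0,"y":0.2,"z":0,"spin":0,"claw":90},{"x":0,"y":0.2,"z":0,"spin":0,"claw":90},{"x":0,"y":0.2,"z":0,"spin":0,"claw":90},{"x":0,"y":0.1,"z":0,"spin":0,"claw":90},{"x":0,"y":0,"z":0,"spin":0,"claw":90},{"x":0,"y":0,"z":0,"spin":0,"claw":90}], force=15)

```text
time_s: 1.95
ee_pos: [0.4054, 0.0543, 0.2646]
eef_rot: [3.141, 0.0, 0.271]
force: [0.4, -0.8, -0.0]
grip_width: 0.0896
grip_force: 0.0
```

```bash
python3 - <<'E'
from station import *
from h import *
o=get_obs();print(o["time_s"],o["ee_pos"],o["eef_rot"],o["qpos"].round(2),o["force"])
np.save("w2.npy",camera_model("wrist"))
cv2.imwrite("pics/w2.png",camera("wrist"))
E
```

```text
1.95 [0.40539954 0.0543411  0.26458876] [3.14145370e+00 3.00549819e-04 2.70726355e-01] [ 0.04 -0.07  1.79 -0.    1.42  1.34] [ 0.4121185  -0.80283989 -0.04450149]
```

View pics/w2.png

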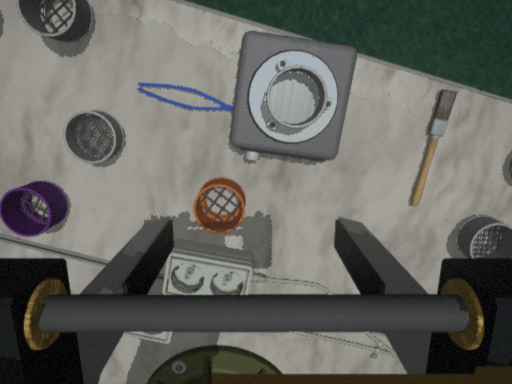

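Wrist view: pan rim around (295,97), fine sieve rim around (93,137), coarse (48,8), medium (488,240), orange decoy (220,205).

```bash
cat >> h.py <<'E'
def circ(im,m,u,v,z,R,roi=55):
    """Hough circle of radius R (m) at height z near pixel u,v -> world"""
    g=cv2.cvtColor(im,cv2.COLOR_BGR2GRAY); x0,y0=max(u-roi,0),max(v-roi,0)
    f=192/np.tan(np.radians(m["fovy"]/2)); T=np.array(m["T"])
    p=ray(m,u,v,z); dep=(T[:3,:3].T@(p-T[:3,3]))[2]; r=f*R/dep
    k=4; c=cv2.resize(g[y0:v+roi,x0:u+roi],None,fx=k,fy=k,interpolation=cv2.INTER_CUBIC); c=cv2.GaussianBlur(c,(0,0),3)
    h=cv2.HoughCircles(c,cv2.HOUGH_GRADIENT_ALT,1,20,param1=150,param2=.6,minRadius=int(k*r*.86),maxRadius=int(k*r*1.1))
    if h is None: print("none",r); return
    for a in h.reshape(-1,h.shape[-1])[:5]:
        U,V=a[0]/k+x0-.375,a[1]/k+y0-.375
        print("px",round(U,1),round(V,1),"r",round(a[2]/k,1),"exp",round(r,1),ray(m,U,V,z).round(4))
E
python3 - <<'E'
from h import *
m=np.load("w2.npy",allow_pickle=True).item(); im=cv2.imread("pics/w2.png")
for n,a in dict(pan=(295,97,.08),fine=(93,137,.034)).items(): print(n);circ(im,m,*a,.031)
E
```

```text
pan
px 297.1 97.1 r 28.8 exp 30.2 [0.4905 0.0303 0.08  ]
px 286.9 107.9 r 27.5 exp 30.2 [0.4774 0.0374 0.08  ]
fine
px 89.4 137.1 r 25.4 exp 26.1 [0.3827 0.2492 0.034 ]
```

Call:
send_rows(targets=[{"x":-0.09,"y":0.175,"z":-0.1,"spin":0,"claw":90},{"x":-0.09,"y":0.175,"z":-0.1,"spin":0,"claw":90},{"x":-0.09,"y":0.175,"z":-0.1,"spin":0,"claw":90},{"x":-0.09,"y":0.175,"z":-0.1,"spin":0,"claw":90},{"x":-0.09,"y":0.175,"z":-0.1,"spin":0,"claw":90},{"x":0,"y":0,"z":0,"spin":0,"claw":90},{"x":0,"y":0,"z":0,"spin":0,"claw":90}])

```text
time_s: 2.7
ee_pos: [0.3157, 0.2291, 0.1646]
eef_rot: [3.141, 0.001, 0.27]
force: [0.3, -0.0, 0.5]
grip_width: 0.0899
grip_force: 0.0
```

```bash
python3 - <<'E'
from station import *
from h import *
o=get_obs();print(o["time_s"],o["ee_pos"],o["eef_rot"],o["force"])
m=camera_model("wrist"); im=camera("wrist")
f=192/np.tan(np.radians(m["fovy"]/2)); T=m["T"]; c=T[:3,:3].T@(np.array([.3825,.249,.034])-T[:3,3]); u,v=int(f*c[0]/c[2]+m["cx"]),int(f*c[1]/c[2]+m["cy"]); print(u,v)
circ(im,m,u,v,.034,.031,60)
cv2.imwrite("pics/w3.png",im)
E
```

```text
2.7 [0.31568109 0.22910425 0.16461715] [3.14119017e+00 5.88471740e-04 2.70387762e-01] [ 0.31905775 -0.00850307  0.4780431 ]
250 102
px 250.6 102.6 r 33.7 exp 35.3 [0.3827 0.2491 0.034 ]
```

View pics/w3.png

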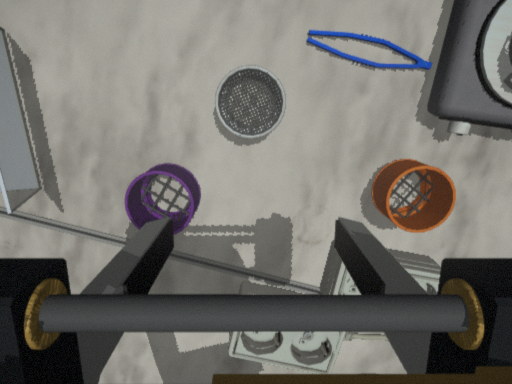

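Fine sieve rim seen at (250,102), dark gauze confirmed; both views agree on (0.3827, 0.2491).

Call:
send_rows(targets=[{"x":0.17,"y":0.05,"z":-0.05,"spin":0,"claw":90},{"x":0.165,"y":0.05,"z":-0.1,"spin":0,"claw":90},{"x":0,"y":0,"z":-0.2,"spin":0,"claw":90},{"x":0,"y":0,"z":-0.2,"spin":0,"claw":90},{"x":0,"y":0,"z":-0.15,"spin":0,"claw":90},{"x":0,"y":0,"z":-0.055,"spin":0,"claw":90},{"x":0,"y":0,"z":0,"spin":0,"claw":90},{"x":0,"y":0,"z":0,"spin":0,"claw":55},{"x":0,"y":0,"z":0,"spin":0,"claw":55},{"x":0,"y":0,"z":0,"spin":0,"claw":55},{"x":0,"y":0,"z":0,"spin":0,"claw":55},{"x":0,"y":0,"z":0,"spin":0,"claw":55},{"x":0,"y":0,"z":0,"spin":0,"claw":55}], force=15)

```text
time_s: 4.05
ee_pos: [0.3829, 0.2498, 0.0144]
eef_rot: [-3.141, -0.001, 0.27]
force: [-1.4, -2.1, 6.9]
grip_width: 0.0615
grip_force: 15.0
```

Call:
send_rows(targets=[{"x":0,"y":0,"z":0.05,"spin":0,"claw":55},{"x":0,"y":0,"z":0.12,"spin":0,"claw":55},{"x":0,"y":0,"z":0.15,"spin":0,"claw":55},{"x":0,"y":0,"z":0.15,"spin":0,"claw":55},{"x":0.02,"y":-0.08,"z":0.15,"spin":0,"claw":55},{"x":0.03,"y":-0.15,"z":0.15,"spin":0,"claw":55},{"x":0.03,"y":-0.15,"z":0.1,"spin":0,"claw":55},{"x":0.03,"y":-0.15,"z":0.05,"spin":0,"claw":55},{"x":0.03,"y":-0.15,"z":0,"spin":0,"claw":55},{"x":0.03,"y":-0.15,"z":0,"spin":0,"claw":55},{"x":0.02,"y":-0.15,"z":0,"spin":0,"claw":55},{"x":0.02,"y":-0.12,"z":0,"spin":0,"claw":55},{"x":0,"y":-0.09,"z":0,"spin":0,"claw":55},{"x":0,"y":0,"z":0,"spin":0,"claw":55},{"x":0,"y":0,"z":0,"spin":0,"claw":55}])

```text
time_s: 5.55
ee_pos: [0.4243, 0.0117, 0.198]
eef_rot: [-3.141, -0.0, 0.269]
force: [-0.2, 0.7, -0.9]
grip_width: 0.0617
grip_force: 15.0
```

```bash
cat > look.py <<'E'
import sys
from station import *
from h import *
x,y,z,R=map(float,sys.argv[2:6]); o=get_obs();print(o["time_s"],o["ee_pos"].round(4),o["eef_rot"].round(3),o["force"].round(1),o["grip_width"],o["qpos"].round(2))
m=camera_model("wrist"); im=camera("wrist")
f=192/np.tan(np.radians(m["fovy"]/2)); T=m["T"]; c=T[:3,:3].T@(np.array([x,y,z])-T[:3,3]); u,v=int(f*c[0]/c[2]+m["cx"]),int(f*c[1]/c[2]+m["cy"]); print(u,v)
circ(im,m,u,v,z,R,70)
cv2.imwrite(f"pics/{sys.argv[1]}.png",im); np.save(sys.argv[1]+".npy",m)
E
python3 look.py w4 .488 .030 .08 .031
```

```text
5.55 [0.4243 0.0117 0.198 ] [-3.141 -0.     0.269] [-0.2  0.7 -0.9] 0.061651731683840194 [-0.06  0.02  1.86  0.    1.26  1.24]
251 107
px 253.6 101.6 r 34.6 exp 36.7 [0.4929 0.0294 0.08  ]
```

View pics/w4.png

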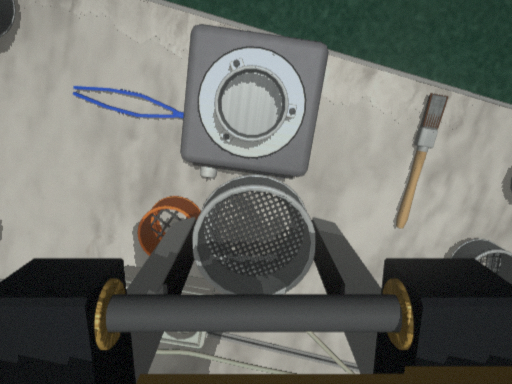

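Pan at about (252,102) and the held fine sieve rim at about (254,242) both visible; measure both in the same picture, so the offset is relative.

```bash
python3 - <<'E'
from h import *
m=np.load("w4.npy",allow_pickle=True).item(); im=cv2.imread("pics/w4.png")
circ(im,m,254,242,.2176,.031,75)
circ(im,m,252,102,.08,.0285,45)
circ(im,m,251,102,.046,.05,70)
E
```

```text
px 252.4 239.1 r 61.4 exp 62.0 [0.4278 0.0121 0.2176]
px 251.6 104.1 r 34.8 exp 33.9 [0.4905 0.0305 0.08  ]
px 251.6 104.1 r 30.7 exp 33.9 [0.4905 0.0305 0.08  ]
px 250.4 102.1 r 54.7 exp 53.3 [0.4918 0.0323 0.046 ]
px 266.1 114.9 r 50.5 exp 53.3 [0.4845 0.0148 0.046 ]
```

Call:
send_rows(targets=[{"x":0.1,"y":0.03,"z":0,"spin":0,"claw":55},{"x":0.1,"y":0.03,"z":-0.05,"spin":0,"claw":55},{"x":0.1,"y":0.03,"z":-0.1,"spin":0,"claw":55},{"x":0.033,"y":0.007,"z":-0.12,"spin":0,"claw":55},{"x":0,"y":0,"z":-0.12,"spin":0,"claw":55},{"x":0,"y":0,"z":-0.06,"spin":0,"claw":55},{"x":0,"y":0,"z":0,"spin":0,"claw":55},{"x":0,"y":0,"z":0,"spin":0,"claw":55},{"x":0,"y":0,"z":0,"spin":0,"claw":55}])

```text
time_s: 6.5
ee_pos: [0.4916, 0.0311, 0.109]
eef_rot: [3.141, -0.002, 0.27]
force: [0.1, 0.4, -0.8]
grip_width: 0.0615
grip_force: 15.0
```

Call:
send_rows(targets=[{"x":0,"y":0,"z":-0.02,"spin":0,"claw":55},{"x":0,"y":0,"z":-0.02,"spin":0,"claw":55},{"x":0,"y":0,"z":-0.02,"spin":0,"claw":55},{"x":0,"y":0,"z":-0.01,"spin":0,"claw":55},{"x":0,"y":0,"z":0,"spin":0,"claw":55},{"x":0,"y":0,"z":0,"spin":0,"claw":55}])

```text
time_s: 7.1
ee_pos: [0.4911, 0.0309, 0.0937]
eef_rot: [3.142, 0.0, 0.27]
force: [0.0, -0.5, -0.1]
grip_width: 0.0615
grip_force: 15.0
```

Call:
send_rows(targets=[{"x":0,"y":0,"z":-0.01,"spin":0,"claw":55},{"x":0,"y":0,"z":-0.01,"spin":0,"claw":55},{"x":0,"y":0,"z":0,"spin":0,"claw":55}])

```text
time_s: 7.4
ee_pos: [0.4909, 0.031, 0.0894]
eef_rot: [-3.141, 0.0, 0.27]
force: [0.3, 0.0, -0.7]
grip_width: 0.0616
grip_force: 15.0
```

Call:
send_rows(targets=[{"x":0,"y":0,"z":-0.008,"spin":0,"claw":55},{"x":0,"y":0,"z":-0.008,"spin":0,"claw":55},{"x":0,"y":0,"z":0,"spin":0,"claw":55},{"x":0,"y":0,"z":0,"spin":0,"claw":55}])

```text
time_s: 7.8
ee_pos: [0.4911, 0.031, 0.0865]
eef_rot: [3.142, -0.0, 0.27]
force: [-0.2, 0.4, -0.0]
grip_width: 0.0616
grip_force: 15.0
```

Call:
send_rows(targets=[{"x":0,"y":0,"z":-0.005,"spin":0,"claw":55},{"x":0,"y":0,"z":0,"spin":0,"claw":55},{"x":0,"y":0,"z":0,"spin":0,"claw":55}])

```text
time_s: 8.1
ee_pos: [0.4912, 0.031, 0.0864]
eef_rot: [3.141, -0.001, 0.27]
force: [-6.0, -0.8, 12.1]
grip_width: 0.0618
grip_force: 15.0
```

Call:
send_rows(targets=[{"x":0,"y":0,"z":0.004,"spin":0,"claw":60},{"x":0,"y":0,"z":0,"spin":0,"claw":85},{"x":0,"y":0,"z":0,"spin":0,"claw":85},{"x":0,"y":0,"z":0,"spin":0,"claw":85},{"x":0,"y":0,"z":0,"spin":0,"claw":85}])

```text
time_s: 8.6
ee_pos: [0.491, 0.031, 0.0862]
eef_rot: [-3.142, 0.0, 0.27]
force: [0.1, -0.8, -0.3]
grip_width: 0.0845
grip_force: 0.0
```

Call:
send_rows(targets=[{"x":0,"y":0,"z":0.1,"spin":0,"claw":90},{"x":0,"y":0,"z":0.2,"spin":0,"claw":90},{"x":0,"y":0,"z":0.2,"spin":0,"claw":90},{"x":-0.065,"y":-0.18,"z":0.1,"spin":0.06,"claw":90},{"x":-0.065,"y":-0.18,"z":0,"spin":0.06,"claw":90},{"x":-0.065,"y":-0.18,"z":0,"spin":0.06,"claw":90},{"x":-0.065,"y":-0.18,"z":0,"spin":0.06,"claw":90},{"x":-0.065,"y":-0.18,"z":0,"spin":0.06,"claw":90},{"x":-0.065,"y":-0.18,"z":0,"spin":0.06,"claw":90},{"x":-0.065,"y":-0.18,"z":0,"spin":0.06,"claw":90},{"x":-0.065,"y":-0.18,"z":0,"spin":0.06,"claw":90},{"x":-0.065,"y":-0.18,"z":-0.1,"spin":0.06,"claw":90},{"x":-0.065,"y":-0.18,"z":-0.1,"spin":0.06,"claw":90},{"x":0,"y":0,"z":0,"spin":0,"claw":90},{"x":0,"y":0,"z":0,"spin":0,"claw":90}])

```text
time_s: 10.1
ee_pos: [0.3607, -0.3292, 0.166]
eef_rot: [-3.141, -0.001, 1.21]
force: [-0.5, 0.3, 0.4]
grip_width: 0.0899
grip_force: 0.0
```

```bash
python3 look.py w5 .384 -.267 .04 .031
```

```text
10.1 [ 0.3607 -0.3292  0.166 ] [-3.141e+00 -1.000e-03  1.210e+00] [-0.5  0.3  0.4] 0.08993892003819444 [-0.81  0.2   1.74  0.    1.2  -0.45]
253 106
px 256.6 107.1 r 33.1 exp 35.8 [ 0.3862 -0.2686  0.04  ]
```

View pics/w5.png

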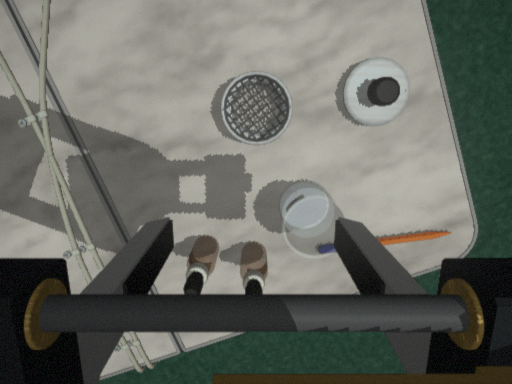

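Medium sieve (8 wires) at (256,107), lid knob (383,91), beaker (308,215): room for the fingers left/right.

Call:
send_rows(targets=[{"x":0.064,"y":0.15,"z":0,"spin":0,"claw":90},{"x":0.064,"y":0.153,"z":-0.1,"spin":0,"claw":90},{"x":0,"y":0,"z":-0.2,"spin":0,"claw":90},{"x":0,"y":0,"z":-0.2,"spin":0,"claw":90},{"x":0,"y":0,"z":-0.15,"spin":0,"claw":90},{"x":0,"y":0,"z":-0.08,"spin":0,"claw":90},{"x":0,"y":0,"z":0,"spin":0,"claw":90},{"x":0,"y":0,"z":0,"spin":0,"claw":55},{"x":0,"y":0,"z":0,"spin":0,"claw":55},{"x":0,"y":0,"z":0,"spin":0,"claw":55},{"x":0,"y":0,"z":0,"spin":0,"claw":55},{"x":0,"y":0,"z":0,"spin":0,"claw":55},{"x":0,"y":0,"z":0,"spin":0,"claw":55}], force=15)

```text
time_s: 11.45
ee_pos: [0.387, -0.2686, 0.021]
eef_rot: [3.141, 0.0, 1.212]
force: [-1.5, 1.5, 7.1]
grip_width: 0.0618
grip_force: 15.0
```

Call:
send_rows(targets=[{"x":0,"y":0,"z":0.05,"spin":0,"claw":55},{"x":0,"y":0,"z":0.12,"spin":0,"claw":55},{"x":0,"y":0,"z":0.15,"spin":0,"claw":55},{"x":0.02,"y":0.08,"z":0.15,"spin":0,"claw":55},{"x":0.05,"y":0.14,"z":0.15,"spin":0,"claw":55},{"x":0.05,"y":0.14,"z":0.15,"spin":0,"claw":55},{"x":0.05,"y":0.14,"z":0.15,"spin":0,"claw":55},{"x":0.05,"y":0.14,"z":0.1,"spin":0,"claw":55},{"x":0.05,"y":0.14,"z":0.035,"spin":0,"claw":55},{"x":0.05,"y":0.14,"z":0,"spin":0,"claw":55},{"x":0.05,"y":0.14,"z":0,"spin":0,"claw":55},{"x":0.03,"y":0.08,"z":0,"spin":0,"claw":55},{"x":0,"y":0.043,"z":0,"spin":0,"claw":55},{"x":0,"y":0,"z":0,"spin":0,"claw":55},{"x":0,"y":0,"z":0,"spin":0,"claw":55}])

```text
time_s: 12.95
ee_pos: [0.4664, -0.0324, 0.2315]
eef_rot: [3.141, 0.0, 1.212]
force: [-1.0, -0.2, -1.5]
grip_width: 0.0615
grip_force: 15.0
```

```bash
python3 look.py w6 .491 .031 .106 .031
```

```text
12.95 [ 0.4664 -0.0324  0.2315] [3.141 0.    1.212] [-1.  -0.2 -1.5] 0.061532059871533644 [-0.15  0.09  1.71 -0.    1.34  0.21]
254 104
px 254.4 105.9 r 33.7 exp 35.9 [0.4904 0.0299 0.106 ]
px 242.1 110.9 r 36.5 exp 35.9 [0.4789 0.0296 0.106 ]
px 264.9 112.4 r 36.5 exp 35.9 [0.497  0.0215 0.106 ]
px 247.4 89.4 r 36.4 exp 35.9 [0.4895 0.0448 0.106 ]
```

View pics/w6.png

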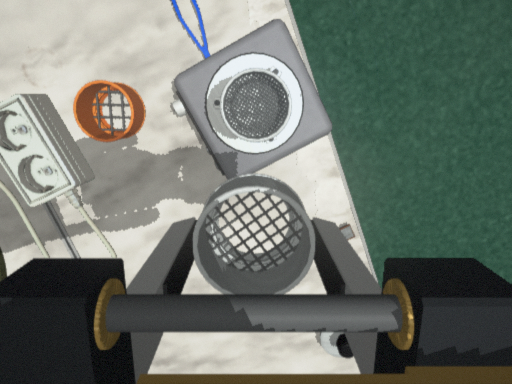

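Fine sieve sits flat in the pan at (254,105), concentric with the plate. Lower the medium.

Call:
send_rows(targets=[{"x":0.03,"y":0.08,"z":0,"spin":0,"claw":55},{"x":0.04,"y":0.1,"z":-0.05,"spin":0,"claw":55},{"x":0.04,"y":0.1,"z":-0.1,"spin":0,"claw":55},{"x":0.013,"y":0.033,"z":-0.12,"spin":0,"claw":55},{"x":0,"y":0,"z":-0.12,"spin":0,"claw":55},{"x":0,"y":0,"z":-0.065,"spin":0,"claw":55},{"x":0,"y":0,"z":0,"spin":0,"claw":55},{"x":0,"y":0,"z":-0.02,"spin":0,"claw":55},{"x":0,"y":0,"z":-0.02,"spin":0,"claw":55},{"x":0,"y":0,"z":-0.02,"spin":0,"claw":55},{"x":0,"y":0,"z":0,"spin":0,"claw":55},{"x":0,"y":0,"z":0,"spin":0,"claw":55}])

```text
time_s: 14.2
ee_pos: [0.4913, 0.0308, 0.1285]
eef_rot: [3.141, -0.0, 1.212]
force: [0.3, -1.2, -0.4]
grip_width: 0.0619
grip_force: 15.0
```

Call:
send_rows(targets=[{"x":0,"y":0,"z":-0.01,"spin":0,"claw":55},{"x":0,"y":0,"z":-0.01,"spin":0,"claw":55},{"x":0,"y":0,"z":0,"spin":0,"claw":55}])

```text
time_s: 14.5
ee_pos: [0.4912, 0.0308, 0.1241]
eef_rot: [-3.141, 0.0, 1.212]
force: [-0.7, 0.7, -1.5]
grip_width: 0.0619
grip_force: 15.0
```

Call:
send_rows(targets=[{"x":0,"y":0,"z":-0.008,"spin":0,"claw":55},{"x":0,"y":0,"z":0,"spin":0,"claw":55},{"x":0,"y":0,"z":0,"spin":0,"claw":55}])

```text
time_s: 14.8
ee_pos: [0.4913, 0.0308, 0.1227]
eef_rot: [-3.142, 0.0, 1.212]
force: [0.0, 0.0, -1.1]
grip_width: 0.0616
grip_force: 15.0
```

Call:
send_rows(targets=[{"x":0,"y":0,"z":-0.008,"spin":0,"claw":55},{"x":0,"y":0,"z":0,"spin":0,"claw":55},{"x":0,"y":0,"z":-0.005,"spin":0,"claw":55},{"x":0,"y":0,"z":0,"spin":0,"claw":55},{"x":0,"y":0,"z":0,"spin":0,"claw":55}])

```text
time_s: 15.3
ee_pos: [0.4913, 0.0307, 0.1201]
eef_rot: [-3.142, 0.0, 1.212]
force: [-0.6, -0.2, -1.2]
grip_width: 0.0617
grip_force: 15.0
```

Call:
send_rows(targets=[{"x":0,"y":0,"z":-0.004,"spin":0,"claw":55},{"x":0,"y":0,"z":0,"spin":0,"claw":55},{"x":0,"y":0,"z":0,"spin":0,"claw":55}])

```text
time_s: 15.6
ee_pos: [0.4913, 0.0308, 0.1193]
eef_rot: [-3.142, -0.0, 1.212]
force: [-1.0, 0.3, -2.0]
grip_width: 0.062
grip_force: 15.0
```

Call:
send_rows(targets=[{"x":0,"y":0,"z":-0.004,"spin":0,"claw":55},{"x":0,"y":0,"z":0,"spin":0,"claw":55},{"x":0,"y":0,"z":0,"spin":0,"claw":55}])

```text
time_s: 15.9
ee_pos: [0.4914, 0.0308, 0.119]
eef_rot: [3.141, -0.0, 1.212]
force: [-3.5, -0.4, 5.4]
grip_width: 0.0619
grip_force: 15.0
```

Call:
send_rows(targets=[{"x":0,"y":0,"z":0.004,"spin":0,"claw":60},{"x":0,"y":0,"z":0,"spin":0,"claw":85},{"x":0,"y":0,"z":0,"spin":0,"claw":85},{"x":0,"y":0,"z":0,"spin":0,"claw":85},{"x":0,"y":0,"z":0,"spin":0,"claw":85},{"x":0,"y":0,"z":0.1,"spin":0,"claw":90},{"x":0,"y":0,"z":0.2,"spin":0,"claw":90},{"x":0,"y":0.07,"z":0.2,"spin":0,"claw":90},{"x":0,"y":0.2,"z":0.075,"spin":0,"claw":90},{"x":0,"y":0.2,"z":0,"spin":0,"claw":90},{"x":0,"y":0.2,"z":0,"spin":0,"claw":90},{"x":0,"y":0.2,"z":-0.15,"spin":0,"claw":90},{"x":-0.02,"y":0.2,"z":-0.15,"spin":0,"claw":90},{"x":0,"y":0,"z":0,"spin":0,"claw":90},{"x":0,"y":0,"z":0,"spin":0,"claw":90}])

```text
time_s: 17.4
ee_pos: [0.487, 0.245, 0.174]
eef_rot: [-3.141, 0.001, 1.214]
force: [0.9, -0.7, 0.3]
grip_width: 0.0901
grip_force: 0.0
```

```bash
python3 look.py w7 .512 .308 .048 .031
```

```text
17.4 [0.487 0.245 0.174] [-3.141e+00  1.000e-03  1.214e+00] [ 0.9 -0.7  0.3] 0.09012515787817003 [ 0.4   0.32  1.57 -0.    1.25  0.76]
255 104
px 256.9 101.9 r 34.8 exp 35.8 [0.5139 0.3096 0.048 ]
```

View pics/w7.png

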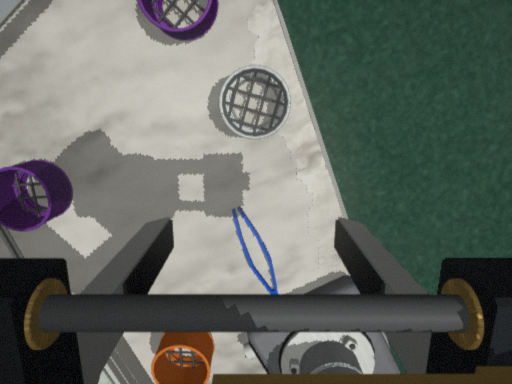

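Coarse sieve (4 wires) at (256,102), space around it clear.

Call:
send_rows(targets=[{"x":0.067,"y":0.16,"z":0,"spin":0,"claw":90},{"x":0.067,"y":0.163,"z":-0.1,"spin":0,"claw":90},{"x":0,"y":0,"z":-0.2,"spin":0,"claw":90},{"x":0,"y":0,"z":-0.2,"spin":0,"claw":90},{"x":0,"y":0,"z":-0.15,"spin":0,"claw":90},{"x":0,"y":0,"z":-0.08,"spin":0,"claw":90},{"x":0,"y":0,"z":0,"spin":0,"claw":90},{"x":0,"y":0,"z":0,"spin":0,"claw":55},{"x":0,"y":0,"z":0,"spin":0,"claw":55},{"x":0,"y":0,"z":0,"spin":0,"claw":55},{"x":0,"y":0,"z":0,"spin":0,"claw":55},{"x":0,"y":0,"z":0,"spin":0,"claw":55},{"x":0,"y":0,"z":0,"spin":0,"claw":55}], force=15)

```text
time_s: 18.75
ee_pos: [0.5144, 0.3095, 0.0293]
eef_rot: [3.141, -0.001, 1.212]
force: [-2.7, 0.4, 6.7]
grip_width: 0.0623
grip_force: 15.0
```

Call:
send_rows(targets=[{"x":0,"y":0,"z":0.05,"spin":0,"claw":55},{"x":0,"y":0,"z":0.12,"spin":0,"claw":55},{"x":0,"y":0,"z":0.15,"spin":0,"claw":55},{"x":0,"y":0,"z":0.17,"spin":0,"claw":55},{"x":0,"y":-0.06,"z":0.17,"spin":0,"claw":55},{"x":-0.02,"y":-0.12,"z":0.17,"spin":0,"claw":55},{"x":-0.03,"y":-0.15,"z":0.15,"spin":0,"claw":55},{"x":-0.03,"y":-0.15,"z":0.12,"spin":0,"claw":55},{"x":-0.03,"y":-0.16,"z":0.075,"spin":0,"claw":55},{"x":-0.03,"y":-0.16,"z":0,"spin":0,"claw":55},{"x":-0.03,"y":-0.16,"z":0,"spin":0,"claw":55},{"x":-0.03,"y":-0.16,"z":0,"spin":0,"claw":55},{"x":-0.03,"y":-0.16,"z":0,"spin":0,"claw":55},{"x":-0.007,"y":-0.16,"z":0,"spin":0,"claw":55},{"x":0,"y":-0.12,"z":0,"spin":0,"claw":55},{"x":0,"y":-0.1,"z":0,"spin":0,"claw":55},{"x":0,"y":-0.05,"z":0,"spin":0,"claw":55},{"x":0,"y":0,"z":0,"spin":0,"claw":55},{"x":0,"y":0,"z":0,"spin":0,"claw":55}])

```text
time_s: 20.65
ee_pos: [0.4667, -0.0322, 0.2636]
eef_rot: [3.142, -0.0, 1.212]
force: [-0.3, 0.7, -1.3]
grip_width: 0.062
grip_force: 15.0
```

```bash
python3 look.py w8 .491 .031 .138 .031
```

```text
20.65 [ 0.4667 -0.0322  0.2636] [ 3.142 -0.     1.212] [-0.3  0.7 -1.3] 0.06196431667996114 [-0.15  0.07  1.65  0.    1.41  0.21]
254 104
px 253.1 104.4 r 33.5 exp 35.9 [0.49   0.0316 0.138 ]
```

View pics/w8.png

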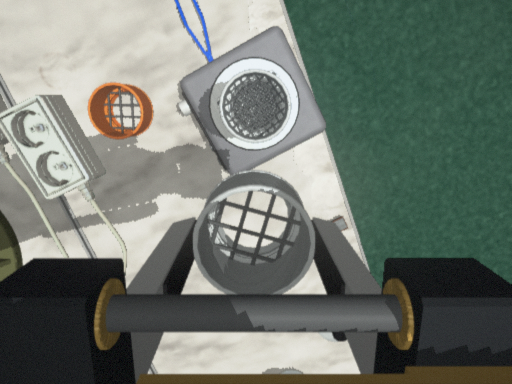

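Medium sieve seated at (254,104), concentric. Lower the coarse.

Call:
send_rows(targets=[{"x":0.03,"y":0.08,"z":0,"spin":0,"claw":55},{"x":0.04,"y":0.1,"z":-0.05,"spin":0,"claw":55},{"x":0.04,"y":0.1,"z":-0.1,"spin":0,"claw":55},{"x":0.01,"y":0.037,"z":-0.12,"spin":0,"claw":55},{"x":0,"y":0,"z":-0.1,"spin":0,"claw":55},{"x":0,"y":0,"z":-0.05,"spin":0,"claw":55},{"x":0,"y":0,"z":0,"spin":0,"claw":55},{"x":0,"y":0,"z":-0.02,"spin":0,"claw":55},{"x":0,"y":0,"z":-0.02,"spin":0,"claw":55},{"x":0,"y":0,"z":-0.015,"spin":0,"claw":55},{"x":0,"y":0,"z":0,"spin":0,"claw":55},{"x":0,"y":0,"z":0,"spin":0,"claw":55}])

```text
time_s: 21.9
ee_pos: [0.4908, 0.0306, 0.1686]
eef_rot: [3.141, -0.0, 1.212]
force: [0.5, 1.3, -1.2]
grip_width: 0.0616
grip_force: 15.0
```

Call:
send_rows(targets=[{"x":0,"y":0,"z":-0.01,"spin":0,"claw":55},{"x":0,"y":0,"z":-0.01,"spin":0,"claw":55},{"x":0,"y":0,"z":0,"spin":0,"claw":55}])

```text
time_s: 22.2
ee_pos: [0.4906, 0.0306, 0.1641]
eef_rot: [-3.141, 0.0, 1.212]
force: [-0.0, -0.3, -1.4]
grip_width: 0.0616
grip_force: 15.0
```

Call:
send_rows(targets=[{"x":0,"y":0,"z":-0.008,"spin":0,"claw":55},{"x":0,"y":0,"z":0,"spin":0,"claw":55},{"x":0,"y":0,"z":0,"spin":0,"claw":55}])

```text
time_s: 22.5
ee_pos: [0.4907, 0.0306, 0.1628]
eef_rot: [3.142, -0.0, 1.212]
force: [-0.3, -0.5, -1.1]
grip_width: 0.0618
grip_force: 15.0
```

Call:
send_rows(targets=[{"x":0,"y":0,"z":-0.008,"spin":0,"claw":55},{"x":0,"y":0,"z":0,"spin":0,"claw":55},{"x":0,"y":0,"z":-0.006,"spin":0,"claw":55},{"x":0,"y":0,"z":0,"spin":0,"claw":55},{"x":0,"y":0,"z":0,"spin":0,"claw":55}])

```text
time_s: 23.0
ee_pos: [0.4907, 0.0306, 0.16]
eef_rot: [-3.142, 0.0, 1.212]
force: [-0.2, 0.0, -1.6]
grip_width: 0.0616
grip_force: 15.0
```

Call:
send_rows(targets=[{"x":0,"y":0,"z":-0.005,"spin":0,"claw":55},{"x":0,"y":0,"z":0,"spin":0,"claw":55},{"x":0,"y":0,"z":0,"spin":0,"claw":55}])

```text
time_s: 23.3
ee_pos: [0.4908, 0.0306, 0.1593]
eef_rot: [3.141, -0.0, 1.212]
force: [-1.6, -0.1, 5.2]
grip_width: 0.0616
grip_force: 15.0
```

Call:
send_rows(targets=[{"x":0,"y":0,"z":0.004,"spin":0,"claw":60},{"x":0,"y":0,"z":0,"spin":0,"claw":85},{"x":0,"y":0,"z":0,"spin":0,"claw":85},{"x":0,"y":0,"z":0,"spin":0,"claw":85},{"x":0,"y":0,"z":0,"spin":0,"claw":85},{"x":0,"y":0,"z":0.1,"spin":0,"claw":90},{"x":0,"y":0,"z":0.2,"spin":0,"claw":90},{"x":0,"y":-0.1,"z":0.15,"spin":0,"claw":90},{"x":0,"y":-0.2,"z":0,"spin":0,"claw":90},{"x":0,"y":-0.2,"z":0,"spin":0,"claw":90},{"x":0,"y":-0.2,"z":0,"spin":0,"claw":90},{"x":0,"y":-0.2,"z":0,"spin":0,"claw":90},{"x":0,"y":-0.2,"z":0,"spin":0,"claw":90},{"x":-0.02,"y":-0.2,"z":0,"spin":0,"claw":90},{"x":-0.02,"y":-0.2,"z":-0.1,"spin":0,"claw":70},{"x":-0.03,"y":-0.2,"z":-0.1,"spin":0,"claw":60},{"x":-0.03,"y":-0.2,"z":-0.1,"spin":0,"claw":60},{"x":0,"y":-0.04,"z":-0.05,"spin":0,"claw":60},{"x":0,"y":0,"z":0,"spin":0,"claw":60},{"x":0,"y":0,"z":0,"spin":0,"claw":60}])

```text
time_s: 25.3
ee_pos: [0.471, -0.3567, 0.1803]
eef_rot: [3.141, -0.0, 1.213]
force: [0.2, 1.1, 1.0]
grip_width: 0.0602
grip_force: 0.0
```

```bash
python3 look.py w9 .495 -.294 .039 .0125
python3 - <<'E'
from h import *
im=cv2.imread("pics/w9.png");m=np.load("w9.npy",allow_pickle=True).item()
k=(im.max(2)<70).astype(np.uint8);k[200:]=0
n,l,s,c=cv2.connectedComponentsWithStats(k)
for i in range(1,n):
    if s[i,4]>100: print(s[i],c[i].round(1),ray(m,*c[i],.036))
E
```

```text
25.3 [ 0.471  -0.3567  0.1803] [ 3.141 -0.     1.213] [0.2 1.1 1. ] 0.060203440707646494 [-0.71  0.41  1.43  0.    1.3  -0.35]
254 105
px 255.4 107.6 r 13.5 exp 13.7 [ 0.4953 -0.2963  0.039 ]
[ 433    0   79   71 1893] [480.7  25.8] [ 0.70322923 -0.29983164  0.036     ]
[474  27  17  17 120] [480.8  35.4] [ 0.70178305 -0.30754963  0.036     ]
[495  88  17  18 120] [504.8  97.7] [ 0.71181654 -0.36756136  0.036     ]
[243  94  25  26 153] [254.2 106.9] [ 0.49458556 -0.29534506  0.036     ]
```

View pics/w9.png

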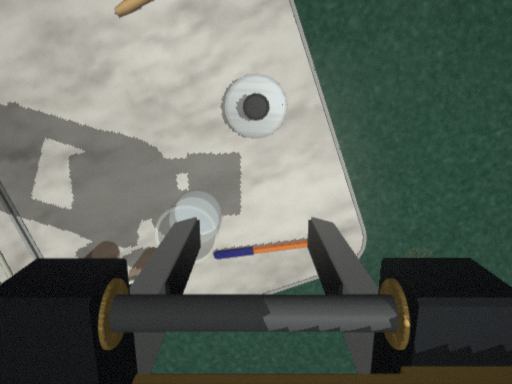

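Lid knob at (255,107), lid disc concentric; clear of beaker (195,222).

Call:
send_rows(targets=[{"x":0.06,"y":0.15,"z":0,"spin":0,"claw":60},{"x":0.061,"y":0.154,"z":-0.1,"spin":0,"claw":60},{"x":0,"y":0,"z":-0.2,"spin":0,"claw":60},{"x":0,"y":0,"z":-0.2,"spin":0,"claw":60},{"x":0,"y":0,"z":-0.15,"spin":0,"claw":60},{"x":0,"y":0,"z":-0.1,"spin":0,"claw":60},{"x":0,"y":0,"z":-0.05,"spin":0,"claw":60},{"x":0,"y":0,"z":0,"spin":0,"claw":60},{"x":0,"y":0,"z":0,"spin":0,"claw":18},{"x":0,"y":0,"z":0,"spin":0,"claw":18},{"x":0,"y":0,"z":0,"spin":0,"claw":18},{"x":0,"y":0,"z":0,"spin":0,"claw":18},{"x":0,"y":0,"z":0,"spin":0,"claw":18},{"x":0,"y":0,"z":0,"spin":0,"claw":18},{"x":0,"y":0,"z":0,"spin":0,"claw":18}], force=15)

```text
time_s: 26.85
ee_pos: [0.495, -0.2967, 0.0201]
eef_rot: [3.141, 0.0, 1.212]
force: [-0.4, 0.1, 4.4]
grip_width: 0.0242
grip_force: 15.0
```

Call:
send_rows(targets=[{"x":0,"y":0,"z":0.05,"spin":0,"claw":18},{"x":0,"y":0,"z":0.12,"spin":0,"claw":18},{"x":0,"y":0,"z":0.15,"spin":0,"claw":18},{"x":0,"y":0.02,"z":0.15,"spin":0,"claw":18},{"x":0,"y":0.08,"z":0.15,"spin":0,"claw":18},{"x":-0.02,"y":0.14,"z":0.15,"spin":0,"claw":18},{"x":-0.02,"y":0.14,"z":0.15,"spin":0,"claw":18},{"x":-0.02,"y":0.14,"z":0.15,"spin":0,"claw":18},{"x":-0.02,"y":0.14,"z":0.15,"spin":0,"claw":18},{"x":-0.02,"y":0.14,"z":0.1,"spin":0,"claw":18},{"x":-0.02,"y":0.14,"z":0.07,"spin":0,"claw":18},{"x":-0.02,"y":0.14,"z":0.03,"spin":0,"claw":18},{"x":0,"y":0.14,"z":0,"spin":0,"claw":18},{"x":0,"y":0.07,"z":0,"spin":0,"claw":18},{"x":0,"y":0.03,"z":0,"spin":0,"claw":18},{"x":0,"y":0,"z":0,"spin":0,"claw":18},{"x":0,"y":0,"z":0,"spin":0,"claw":18}])

```text
time_s: 28.55
ee_pos: [0.4669, -0.0333, 0.3036]
eef_rot: [-3.141, 0.0, 1.212]
force: [0.1, 0.2, -0.8]
grip_width: 0.0244
grip_force: 15.0
```

```bash
python3 look.py w10 .491 .031 .178 .031
```

```text
28.55 [ 0.4669 -0.0333  0.3036] [-3.141  0.     1.212] [ 0.1  0.2 -0.8] 0.02441526486289809 [-0.15  0.05  1.58 -0.    1.5   0.21]
253 103
px 254.9 105.1 r 33.1 exp 35.9 [0.4915 0.0294 0.178 ]
px 254.9 105.1 r 37.6 exp 35.9 [0.4915 0.0294 0.178 ]
```

View pics/w10.png

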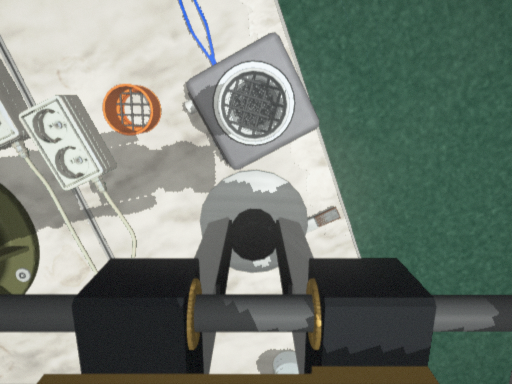

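Stack is concentric at (255,104), lid held level with knob at (254,234). Lower the lid.

Call:
send_rows(targets=[{"x":0.03,"y":0.08,"z":0,"spin":0,"claw":18},{"x":0.04,"y":0.1,"z":-0.05,"spin":0,"claw":18},{"x":0.04,"y":0.1,"z":-0.1,"spin":0,"claw":18},{"x":0.01,"y":0.035,"z":-0.12,"spin":0,"claw":18},{"x":0,"y":0,"z":-0.12,"spin":0,"claw":18},{"x":0,"y":0,"z":-0.08,"spin":0,"claw":18},{"x":0,"y":0,"z":0,"spin":0,"claw":18},{"x":0,"y":0,"z":-0.02,"spin":0,"claw":18},{"x":0,"y":0,"z":-0.02,"spin":0,"claw":18},{"x":0,"y":0,"z":-0.01,"spin":0,"claw":18},{"x":0,"y":0,"z":0,"spin":0,"claw":18},{"x":0,"y":0,"z":0,"spin":0,"claw":18}])

```text
time_s: 29.8
ee_pos: [0.491, 0.0304, 0.2001]
eef_rot: [3.141, -0.0, 1.212]
force: [-0.3, 0.7, -1.5]
grip_width: 0.024
grip_force: 15.0
```

Call:
send_rows(targets=[{"x":0,"y":0,"z":-0.01,"spin":0,"claw":18},{"x":0,"y":0,"z":-0.01,"spin":0,"claw":18},{"x":0,"y":0,"z":0,"spin":0,"claw":18}])

```text
time_s: 30.1
ee_pos: [0.4907, 0.0304, 0.1955]
eef_rot: [-3.141, 0.0, 1.212]
force: [0.2, 1.1, -1.2]
grip_width: 0.0244
grip_force: 15.0
```

Call:
send_rows(targets=[{"x":0,"y":0,"z":-0.008,"spin":0,"claw":18},{"x":0,"y":0,"z":0,"spin":0,"claw":18},{"x":0,"y":0,"z":0,"spin":0,"claw":18}])

```text
time_s: 30.4
ee_pos: [0.4909, 0.0305, 0.1942]
eef_rot: [-3.142, -0.0, 1.212]
force: [0.9, 0.5, -1.7]
grip_width: 0.0241
grip_force: 15.0
```

Call:
send_rows(targets=[{"x":0,"y":0,"z":-0.01,"spin":0,"claw":18},{"x":0,"y":0,"z":0,"spin":0,"claw":18},{"x":0,"y":0,"z":-0.007,"spin":0,"claw":18},{"x":0,"y":0,"z":0,"spin":0,"claw":18},{"x":0,"y":0,"z":0,"spin":0,"claw":18}])

```text
time_s: 30.9
ee_pos: [0.4909, 0.0304, 0.1908]
eef_rot: [-3.142, 0.0, 1.212]
force: [0.0, -0.1, -1.3]
grip_width: 0.0242
grip_force: 15.0
```

Call:
send_rows(targets=[{"x":0,"y":0,"z":-0.005,"spin":0,"claw":18},{"x":0,"y":0,"z":0,"spin":0,"claw":18},{"x":0,"y":0,"z":0,"spin":0,"claw":18}])

```text
time_s: 31.2
ee_pos: [0.491, 0.0304, 0.19]
eef_rot: [3.141, -0.0, 1.212]
force: [-0.1, -0.2, 2.4]
grip_width: 0.0242
grip_force: 15.0
```

Call:
send_rows(targets=[{"x":0,"y":0,"z":-0.003,"spin":0,"claw":18},{"x":0,"y":0,"z":0,"spin":0,"claw":18},{"x":0,"y":0,"z":0,"spin":0,"claw":18}])

```text
time_s: 31.5
ee_pos: [0.4912, 0.0304, 0.1899]
eef_rot: [3.14, -0.0, 1.212]
force: [-1.7, -0.6, 8.2]
grip_width: 0.0244
grip_force: 15.0
```

Call:
send_rows(targets=[{"x":0,"y":0,"z":0.004,"spin":0,"claw":24},{"x":0,"y":0,"z":0,"spin":0,"claw":45},{"x":0,"y":0,"z":0,"spin":0,"claw":60},{"x":0,"y":0,"z":0,"spin":0,"claw":60},{"x":0,"y":0,"z":0,"spin":0,"claw":60},{"x":0,"y":0,"z":0.1,"spin":0,"claw":60},{"x":0,"y":0,"z":0.2,"spin":0,"claw":60},{"x":-0.05,"y":-0.1,"z":0.2,"spin":0,"claw":60},{"x":-0.05,"y":-0.15,"z":0,"spin":0,"claw":60},{"x":0,"y":-0.15,"z":0,"spin":0,"claw":60},{"x":0,"y":0,"z":0,"spin":0,"claw":60},{"x":0,"y":0,"z":0,"spin":0,"claw":60}])

```text
time_s: 32.7
ee_pos: [0.4708, -0.0498, 0.2899]
eef_rot: [-3.141, -0.0, 1.211]
force: [0.6, 0.1, -0.6]
grip_width: 0.0601
grip_force: 0.0
```

```bash
python3 - <<'E'
from station import *
import cv2,numpy as np
s=camera("scene")[90:230,150:300]; w=camera("wrist")
cv2.imwrite("pics/f.png",np.hstack([cv2.resize(s,(411,384),interpolation=cv2.INTER_CUBIC),w[:,80:460]]))
E
```

```text
(no output)
```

View pics/f.png

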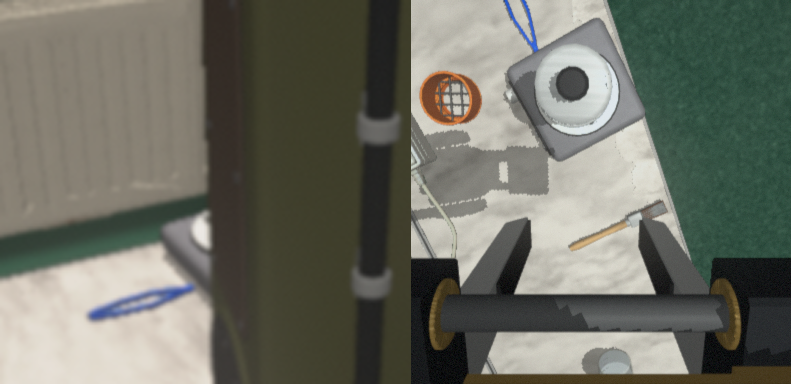

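The wrist view shows the lid level and concentric on the stack (knob at (572,83) in the combined picture); tweezers, brush and beaker are undisturbed.

```bash
python3 -c "
from station import *
print(hand_in())"
```

```text
the job is handed in; nothing more can be done
None
```

The stack is built on the receiver pan in the order asked (fine, medium, coarse, lid): each piece made contact at its expected seated height, the beaker, brush and tweezers were left alone, and the job was handed in at about 33 s.

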